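Clamp a marble strip in the hold-down clamp

ROBOT

A 6-joint arm with a two-finger parallel gripper is mounted at the origin on the work surface; the furniture and walls round the work are solid. World frame = base frame: x ahead of the robot, y to its left, z up, the work surface at z = 0. Lengths are in mm, angles in rad, forces in N, time in s.
With the tool pointing down it reaches from about 350 to 775 mm from the base axis. Payload 7.3 kg.
Tool frame: the origin (TCP) lies on the front face of the gripper's body, between the roots of the fingers; the fingertips stand 66 mm ahead of it and the grasp point (between the pads) lies 47 mm ahead of it (bot.tip_extent is the distance from the TCP to the fingertips, in mm); z points along the fingers, y is the line along which they close (so a half turn about z gives the same grasp; the last joint's range is limited). The gripper opens to 92 mm and grips with 3 to 60 N. Pads are 19 mm wide; open, the fingers measure 130 mm over their backs; the gripper's body (75 mm by 190 mm) begins 47 mm behind the grasp point.
Start: joints at [1.099, 0.342, 1.524, -0, 1.275, -0.146], TCP at [168.018, 497.402, 292.241] pointing down, gripper open.
Joint ranges: [-2.53, 2.53], [-0.77, 2.02], [0.04, 2.7], [-1, 4.14], [0.28, 2.66], [-3.11, 3.11]. Speed limits (rad/s): [2.57, 2.57, 3.14, 3.14, 3.14, 3.14].

INTERFACE

Orientations are given as [roll, pitch, yaw] about the fixed x, y, z axes, in that order (R = Rz(yaw) Ry(pitch) Rx(roll)).
In Python, from plant import readout, viewer, order, bot gives the robot as it stands.
- The arm moves only by the shell command python3 -m creep 'ROWS'. ROWS is text: rows parted by semicolons, each of 7 numbers parted by spaces: the shift along the world's x, y, z in m, then the turn, a rotation vector about the world's x, y, z in rad, then the opening in per cent of the stroke, from 0 (shut) to 100 (fully open). A call has 1 to 8 rows; each row shifts and turns the commanded pose from where the row before left it; what a row does not reach is not made up. A row lasts 1/12 s, in which the tool goes at most 41.7 mm and 7.16 degrees, less where a joint would pass 70% of its speed; a pose out of reach is approached as far as the arm can. A call is refused whole if a number of a shift passes 0.0417 or a number of a turn 0.125, either way. A call with a gripper value outside its range is refused whole. The fingers move at their own pace and stop on an object; the grip force is fixed at half the most. Time passes only in rows, so rows that do not move let the fingers close. It gives the time, the measured TCP pose, the force, the opening and the grip force at its end, in the units of the state.
- readout.get_obs(): the state, without advancing time (a new reading comes with each control period).
- viewer.capture(name): name is "scene" or "top" or "wrist"; returns the picture (400x640x3 uint8, red, green, blue); there is no depth.
- viewer.camera_info(name): a dict with "fx", "fy", "cx", "cy" (pixels), "D" ([k1, k2, p1, p2, k3] as OpenCV has them; the pictures are not rectified), "origin" and "rotation" of the camera in the world. Camera axes: x right, y up, looking along -z (the intrinsics and any distortion apply to the point x, -y, -z); pixel columns grow to the right and rows downward; lengths in mm; the calibration is good to about 2 mm. A picture is of the moment at which its call begins: read the wrist's pose just before it. camera_info takes no time and is no camera call; for the wrist camera it gives the pose at the moment of the call.
- order.close_job(): hands the job in; it is judged then, once.
The state is a dict: "time": time; "joint_positions": joint angles; "dq": joint speeds; "tau": joint torques, N m; "tool_pos": TCP position; "tcp_rot": TCP orientation; "contact_force": force on the tool from outside, world axes, zero at the start; "moment": the same for the moment, N m; "grip_width": finger opening in mm; "finger_force": force on a finger pad.
Only numpy, scipy, OpenCV 4.12 (cv2) and the standard library are available. Lean on these libraries where they do the work, as an engineer would, in place of code of your own. Each camera call takes 0.05 s, during which the arm holds its last target. There are 200 camera calls.

TASK

Fix the marble strip in the red hold-down clamp for carving. Push the strip along its channel until it is fully home against the dark stop block, then push the clamp's red jaw down its bar onto the strip until it tilts and jams, and then turn the T-handle clockwise to its end stop so that the strip is held tight. Do not disturb the tools and other things around it.

Things in the scene. Friction and masses are not known exactly. Their poses are not given: they have to be found in the camera images.
- clamp: fixed plywood clamp board, 200 x 285 x 18 mm, with an upright steel bar (20 x 10 mm, top 168 mm above the table) at x = +110 mm, y = 0. Origin: on the table, on the screw's vertical axis; z up. The strip's channel runs along y on the board's top (z = 18 mm) between cleats 10 mm high, inner faces at x = -35 and +35 mm, board and channel open at the -y end (y = -200 mm)
- stop_face (a point): middle of the face of the dark wooden stop block (94 mm wide, 34 mm high) that closes the channel's +y end: at x = 0, y = +60 mm, z = 35 mm of the clamp; axes as the clamp's
- strip: loose marble strip, 60 (x) x 200 (y) x 30 mm high, about 0.6 kg, lying in the channel, length along the clamp's y. Origin: centre of its underside. Home against the stop its origin is at y = -40 mm in the clamp's frame; it starts 30 to 70 mm short of that. 2 to 6 N at the middle of its -y end, towards +y, slides it
- jaw_slide (a joint): how far the red jaw is pushed down the bar, m: 0 top, at most 0.085. Stays where left; 4 to 5 N moves it. At 0 the arm's centre is 134 mm above the table, the pad's underside 98 mm. The pad meets the strip (top at 48 mm) at about 0.050, less the screw's advance; pushed on (7 to 8 N) the jaw tilts, and jams some 6 mm lower: the force then rises steeply, 15 N is plenty
- jaw_tilt (a joint): tilt of the jaw on the bar, rad: 0 level, growing as the screw's end is lifted relative to the bar's end; 0.05 to 0.06 when jammed, about 0.08 when the screw is tight. It stays tilted after the push, held by the strip
- push_pad (a point): centre of the top of the black ribbed thumb pad (28 x 34 mm) on the red arm, 37 mm from the bar's axis towards the screw, 21 mm above the arm's centre: push straight down here. The arm is 22 mm wide and runs from the bar to the screw along the clamp's x. With the jaw down the bar rises about 68 mm above this pad
- screw_handle (a joint): turn of the T-handle, rad: 0 backed off, growing clockwise seen from above, hard end stop at 3.4 (about half a turn); starts at 0 to 0.4. Advances the pad 1.8 mm per rad. Friction 0.07 N m, up to 0.12 N m when tight; it stays where it is left
- handle_hub (a point): centre of the T-handle's cross bar, on the screw's axis, 58 mm above the arm's centre. The cross bar is level, 12 mm thick, 80 mm long with black 18 mm end balls; wooden hub of 26 mm diameter in the middle (14 mm below to 12 mm above the bar's centre). Before the push it is 170 to 192 mm above the table. At joint value 0 it lies along the clamp's y. Free all round but for the upright bar
- pad: black round pressure pad, 34 mm diameter, under the screw, on a spring of 3 N per mm that takes up the clamping force. Origin on the screw's axis, 36 mm above the pad's underside
- mallet: bystander: stone-carver's mallet with ash handle, 68 x 199 x 68 mm, lying
- chisel_flat: bystander: flat steel stone chisel, 28 x 190 x 14 mm, lying
- stone_sample_1: bystander: brown stone sample, 44 x 64 x 28 mm
- rubbing_stone: bystander: grey abrasive block, 26 x 68 x 22 mm
- jar_ochre: bystander: yellow pigment jar with black lid, 53 mm diameter, 62 mm high
- diamond_pad_1: bystander: red round abrasive pad, 57 mm diameter, 10 mm high

How it is judged:
By the outcome, as a careful person would: the job done as asked, in the order asked, and still so for the second after the job is handed in, with the robot touching nothing.
It also fails if it takes over 67 s, if anything falls off the work surface, if the arm or the gripper's body presses on something with over 40 N, if the wrist force passes 120 N, or if a joint passes its speed limit or range.

## Working session

There is one attempt and no reset: what is moved stays moved. The work goes in short steps, Python scripts to look and compute and a shell command to move; the robot and the scene stay as the last step left them, time stands still between calls to the robot, and variables do not carry over. Pictures are saved under pics/ and viewed, at most 13 in all, crops included, and the job is handed in when it is done.

```bash
mkdir -p pics; ls; python3 - <<'E'
from plant import readout, viewer, order, bot
import cv2,numpy as np
o=readout.get_obs();print(o)
for n in("scene","top"):
    cv2.imwrite(f"pics/{n}0.png",viewer.capture(n)[:,:,::-1]);print(n,viewer.camera_info(n))
print(viewer.camera_info("wrist"))
E
```

```text
pics
{'time': 0.0, 'joint_positions': array([ 1.09901536e+00,  3.42707161e-01,  1.52501300e+00,  1.16406243e-06,
        1.27541140e+00, -1.46017497e-01]), 'dq': array([-0.00140514, -0.00086009, -0.00162834, -0.00043781,  0.00103592,
       -0.00088986]), 'tau': array([-6.57555938e-04, -4.31247926e+01, -2.44217259e+01,  7.16242706e-02,
        5.59324678e-02, -8.64664526e-05]), 'tool_pos': array([167.86185621, 497.11368968, 291.55437151]), 'tcp_rot': array([-3.14007029e+00, -2.25010621e-04,  2.81582867e+00]), 'contact_force': array([-0.70054135,  0.28079703,  0.17887123]), 'moment': array([ 0.02655975, -0.03415981,  0.06095545]), 'finger_force': 0.0, 'grip_width': 92.10992720230709}
scene {'fx': 368.63118319459136, 'fy': 368.63118319459136, 'cx': 315.906493460863, 'cy': 195.2508681662596, 'D': array([0.02799536, 0.        , 0.        , 0.        , 0.        ]), 'origin': array([-102.1262432 , -836.32745458, 1155.60864819]), 'rotation': array([ 0.77285522,  0.02004597, -0.64286009])}
top {'fx': 483.5521056666543, 'fy': 483.5521056666543, 'cx': 324.3966563712929, 'cy': 200.10577225387894, 'D': array([-0.02008061,  0.        ,  0.        ,  0.        ,  0.        ]), 'origin': array([ 378.76630419,  -15.761123  , 1623.5651197 ]), 'rotation': array([ 0.05926395,  0.00161014, -1.56249619])}
{'fx': 304.2333529922909, 'fy': 304.2333529922909, 'cx': 318.0075298381511, 'cy': 202.7604888488245, 'D': array([-0.02599904,  0.        ,  0.        ,  0.        ,  0.        ]), 'origin': array([103.68514297, 519.69317166, 384.10646651]), 'rotation': array([-0.25893255,  0.00290269,  1.24489199])}
```

View pics/scene0.png

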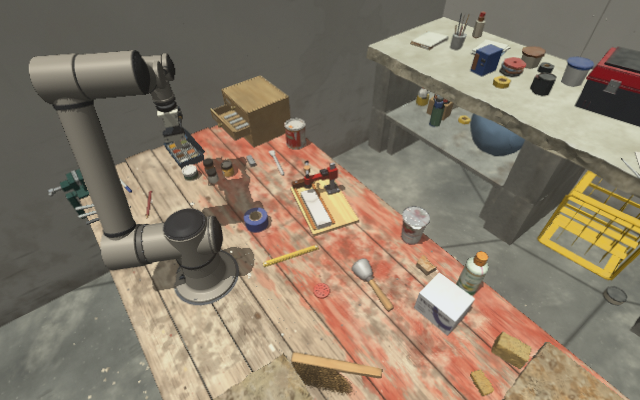

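View pics/top0.png

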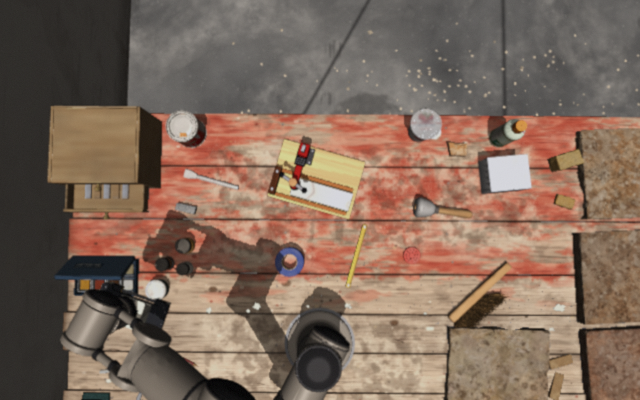

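```bash
python3 - <<'E'
import cv2,numpy as np
a=cv2.imread("pics/top0.png")[130:225,255:375];b=cv2.imread("pics/scene0.png")[150:240,280:370]
a=cv2.resize(a,None,fx=5,fy=5,interpolation=cv2.INTER_CUBIC);cv2.imwrite("pics/topc.png",a)
b=cv2.resize(b,None,fx=6,fy=6,interpolation=cv2.INTER_CUBIC);cv2.imwrite("pics/scenec.png",b)
E
cat > h.py <<'E'
from plant import readout, viewer, order, bot
import cv2,numpy as np
from scipy.spatial.transform import Rotation as Ro
def ray(ci,uv):
    K=np.array([[ci['fx'],0,ci['cx']],[0,ci['fy'],ci['cy']],[0,0,1]])
    p=cv2.undistortPoints(np.array([[uv]],float),K,ci['D'])[0,0]
    return ci['origin'],Ro.from_euler('xyz',ci['rotation']).apply([p[0],-p[1],-1])
def onz(ci,uv,z):
    o,d=ray(ci,uv);return o+d*(z-o[2])/d[2]
def proj(ci,P):
    K=np.array([[ci['fx'],0,ci['cx']],[0,ci['fy'],ci['cy']],[0,0,1]])
    q=Ro.from_euler('xyz',ci['rotation']).inv().apply(np.atleast_2d(P)-ci['origin'])*[1,-1,-1]
    return cv2.projectPoints(q,np.zeros(3),np.zeros(3),K,ci['D'])[0][:,0]
E
```

```text
(no output)
```

View pics/topc.png

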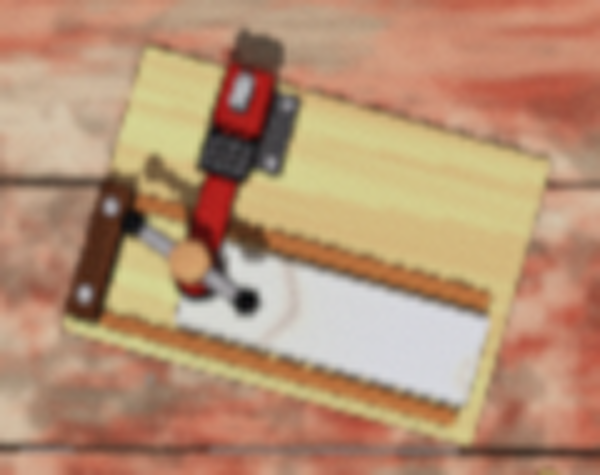

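View pics/scenec.png

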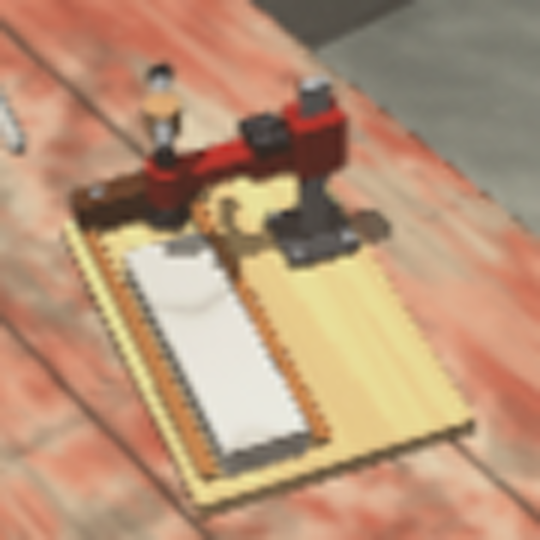

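```bash
python3 - <<'E'
from h import *
ci=viewer.camera_info("top");cs=viewer.camera_info("scene")
P=lambda u,v,z:onz(ci,((u+.5)/5-.5+255,(v+.5)/5-.5+130),z)
S=lambda u,v,z:onz(cs,((u+.5)/6-.5+280,(v+.5)/6-.5+150),z)
TL,TR,BR,BL=[P(*c,18) for c in((150,45),(550,157),(470,442),(65,320))]
print(TL,TR,BR,BL)
print([np.linalg.norm(a-b) for a,b in((TL,TR),(BL,BR),(TL,BL),(TR,BR))])
ey=(TL-TR)+(BL-BR);ex=(TL-BL)+(TR-BR)
yaw=np.mean([np.arctan2(-ey[0],ey[1]),np.arctan2(ex[1],ex[0])]);print(np.arctan2(-ey[0],ey[1]),np.arctan2(ex[1],ex[0]))
X=np.array([np.cos(yaw),np.sin(yaw)]);Y=np.array([-X[1],X[0]])
# origin: y from board ends mean(=-57.5), x from cleat/ strip
c=(TL+TR+BR+BL)[:2]/4
loc=lambda p:np.round([(p[:2]-c)@X,(p[:2]-c)@Y-57.5],1)
for n,p in dict(cleatR_in=P(490,315,23),cleatL_in=P(465,408,28),stopA=P(132,190,52),stopB=P(98,312,52),hub=P(188,260,195),b1=P(132,222,182),b2=P(247,300,182),sE1=P(490,318,48),sE2=P(470,405,48),sF2=P(178,325,48),jawtop=P(243,92,150), thumb=P(228,155,155)).items(): print(n,p.round(1),loc(p))
for n,p in dict(corner=S(470,428,18),corner2=S(205,510,18),corner3=S(68,228,18),stripE1=S(312,430,48),stripE2=S(222,460,48),s3=S(128,250,48),hub=S(162,105,190),hub2=S(162,105,180)).items(): print('S',n,p.round(1),loc(p))
print(c,yaw)
E
```

```text
[679.52569761 122.7834459   18.        ] [ 606.05199892 -145.68159495   18.        ] [415.17283768 -93.20506931  18.        ] [494.15778033 176.94568949  18.        ]
[np.float64(278.33767722233404), np.float64(281.46057210133864), np.float64(193.1186510598715), np.float64(197.96120817316583)]
-0.2758406333991878 -0.2761841871122035
cleatR_in [ 499.4 -105.8   23. ] [ -14.5 -187.4]
cleatL_in [437.4 -89.3  28. ] [ -78.7 -188.4]
stopA [577.3 130.3  52. ] [-3.9 61.1]
stopB [497.1 151.4  52. ] [-86.8  59.5]
hub [517.7  83.2 195. ] [-48.4  -0.5]
b1 [541.6 118.  182. ] [-34.9  39.4]
b2 [495.2  48.5 182. ] [-60.5 -40. ]
sE1 [ 495.6 -104.4   48. ] [ -18.5 -187.1]
sE2 [438.6 -91.6  48. ] [ -76.8 -190.3]
sF2 [489.3  99.4  48. ] [-80.1   7.3]
jawtop [626.1  53.8 150. ] [63.9  0.7]
thumb [586.3  62.3 155. ] [23.3 -1.9]
S corner [ 591.7 -154.    18. ] [  87.4 -208.5]
S corner2 [ 409.6 -101.    18. ] [-102.2 -207.3]
S corner3 [486.2 171.1  18. ] [-102.6   75.4]
S stripE1 [ 490.9 -110.1   48. ] [ -21.5 -193.9]
S stripE2 [429.2 -94.3  48. ] [ -85.2 -195.5]
S s3 [491.8  99.9  48. ] [-77.9   8.4]
S hub [511.2  76.4 190. ] [-52.7  -8.8]
S hub2 [517.6  85.9 180. ] [-49.2   2. ]
[548.72707864  15.21061778] -0.2760124102556957
```

The top view shows the clamp with its hub near crop (188,262) and the strip's free end at x≈470–490. In the clamp frame the strip end is at y≈-189, so the push is about 49 mm, and the handle is at ≈0.31 rad. I'll move over the channel's open end and refine with the wrist camera.

```bash
python3 -m creep '.0182 -.0387 0 0 0 -.095 0;.0182 -.0387 0 0 0 -.095 0;.0182 -.0387 0 0 0 -.095 0;.0182 -.0387 0 0 0 -.095 0;.0182 -.0387 0 0 0 -.095 0;.0182 -.0387 0 0 0 -.095 0;.0182 -.0387 0 0 0 -.095 0;.0182 -.0387 0 0 0 -.095 0' && python3 -m creep '.0182 -.0387 0 0 0 -.095 0;.0182 -.0387 0 0 0 -.095 0;.0182 -.0387 0 0 0 -.095 0;.0182 -.0387 0 0 0 -.095 0;.0182 -.0387 0 0 0 -.095 0;.0182 -.0387 0 0 0 -.095 0;.0182 -.0387 0 0 0 -.095 0;.0182 -.0387 0 0 0 -.095 0' && python3 -m creep '0 0 0 0 0 0 0;0 0 0 0 0 0 0'
python3 - <<'E'
from h import *
ci=viewer.camera_info("wrist");im=viewer.capture("wrist")
print(ci);cv2.imwrite("pics/w1.png",im[:,:,::-1]);print(readout.get_obs())
E
```

```text
time: 0.77
tool_pos: [309.9, 193.9, 292.2]
tcp_rot: [3.141, 0.0, 2.052]
contact_force: [1.2, -0.8, -0.5]
grip_width: 43.3
finger_force: 0.0
time: 1.43
tool_pos: [452.0, -108.1, 292.0]
tcp_rot: [-3.141, -0.0, 1.29]
contact_force: [1.7, 0.1, 0.8]
grip_width: 0.1
finger_force: 0.0
time: 1.6
tool_pos: [452.0, -107.7, 291.4]
tcp_rot: [-3.14, -0.0, 1.292]
contact_force: [0.0, 1.2, 0.6]
grip_width: 0.8
finger_force: 0.0
{'fx': 304.2333529922909, 'fy': 304.2333529922909, 'cx': 318.0075298381511, 'cy': 202.7604888488245, 'D': array([-0.02599904,  0.        ,  0.        ,  0.        ,  0.        ]), 'origin': array([471.47984976, -41.44284892, 383.87746715]), 'rotation': array([-0.25956866,  0.00064273, -0.27859512])}
{'time': 1.65, 'joint_positions': array([-3.96941208e-01,  2.31360063e-01,  1.68255683e+00,  2.38357767e-04,
        1.22955668e+00, -1.20854192e-01]), 'dq': array([ 0.03704766, -0.02434096,  0.02354421,  0.00223513,  0.00010919,
       -0.00037816]), 'tau': array([-1.24002658e+00, -3.58859646e+01, -2.46555465e+01, -2.79595127e-02,
       -7.58510898e-02,  2.61371001e-02]), 'tool_pos': array([ 451.41860271, -106.3286135 ,  291.53464665]), 'tcp_rot': array([-3.13975250e+00, -4.49592002e-04,  1.29462892e+00]), 'contact_force': array([-0.92571618,  0.14359132,  0.08738974]), 'moment': array([-0.04614524,  0.03666513,  0.02634651]), 'finger_force': 0.0, 'grip_width': 0.6339678313824845}
```

View pics/w1.png

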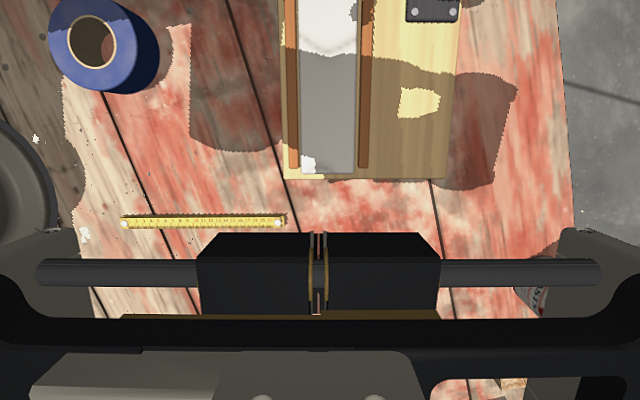

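The wrist picture shows the strip's near end at about rows 172–174, cols 301–355, between the cleats. The board's end edge is at row ~179, cols 282–444.

```bash
cat >> h.py <<'E'
yaw=-0.276;X=np.array([np.cos(yaw),np.sin(yaw)]);Y=np.array([-X[1],X[0]]);O=np.array([518.2,83.6])
loc=lambda p:np.round([(p[:2]-O)@X,(p[:2]-O)@Y],1)
wor=lambda a,b:np.round(O+a*X+b*Y,1)
E
python3 - <<'E'
from h import *
ci={'fx': 304.2333529922909, 'fy': 304.2333529922909, 'cx': 318.0075298381511, 'cy': 202.7604888488245, 'D': np.array([-0.02599904,0,0,0,0]), 'origin': np.array([471.47984976, -41.44284892, 383.87746715]), 'rotation': np.array([-0.25956866,  0.00064273, -0.27859512])}
for n,u,v,z in (('sL',302,173,48),('sR',355,174,48),('sR2',358,10,48),('sL2',299,10,48),('bL',282,178,18),('bR',445,179,18),('bR2',460,25,18),('cl',292,168,28),('clR',364,168,28)):
    print(n,loc(onz(ci,(u,v),z)))
print(wor(0,-215))
E
```

```text
sL [ -29.1 -187.9]
sR [  30.  -189.2]
sR2 [ 28.7 -25.5]
sL2 [-29.6 -25.4]
bL [ -55.2 -198.9]
bR [ 144.2 -200.5]
bR2 [144.1 -29.9]
cl [ -41.8 -185.2]
clR [  42.8 -185.4]
[ 459.6 -123.3]
```

```bash
python3 -m creep '.003 -.012 -.03 .096 -.027 0 0;.003 -.012 -.03 .096 -.027 0 0;0 0 -.034 0 0 0 0;0 0 -.034 0 0 0 0;0 0 -.034 0 0 0 0;0 0 -.033 0 0 0 0;0 0 0 0 0 0 0;0 0 0 0 0 0 0'
python3 - <<'E'
from h import *
o=readout.get_obs();p=o['tool_pos'];print(p,loc(p),o['tcp_rot'],o['contact_force'])
E
```

```text
time: 2.32
tool_pos: [456.9, -128.3, 96.8]
tcp_rot: [-3.138, -0.201, 1.297]
contact_force: [-0.4, -0.5, 0.6]
grip_width: 0.2
finger_force: 0.0
[ 456.90991472 -128.27036501   96.82972726] [  -1.2 -220.6] [-3.13759527 -0.20074791  1.29688232] [-0.37261299 -0.46488241  0.63579294]
```

```bash
python3 -m creep '.0016 .0058 0 0 0 0 0;.0016 .0058 0 0 0 0 0;.0016 .0058 0 0 0 0 0;.0016 .0058 0 0 0 0 0;.0016 .0058 0 0 0 0 0;.0016 .0058 0 0 0 0 0;.0016 .0058 0 0 0 0 0;.0016 .0058 0 0 0 0 0' ; python3 -m creep '.0005 .0019 0 0 0 0 0;.0005 .0019 0 0 0 0 0;.0005 .0019 0 0 0 0 0;0 0 0 0 0 0 0'
python3 - <<'E'
from h import *
o=readout.get_obs();p=o['tool_pos'];print(p,loc(p),o['contact_force'])
E
```

```text
time: 2.98
tool_pos: [471.8, -83.9, 99.0]
tcp_rot: [3.137, -0.198, 1.297]
contact_force: [-1.4, -7.0, 6.1]
grip_width: 0.5
finger_force: 3.5
time: 3.32
tool_pos: [473.0, -78.0, 98.5]
tcp_rot: [3.138, -0.198, 1.297]
contact_force: [-0.9, -4.9, 3.7]
grip_width: 0.3
finger_force: 2.2
[472.98174935 -77.95602537  98.52879975] [   0.5 -167.8] [-0.85185123 -4.88245681  3.65578875]
```

Contact is at y≈-145.5, so about 5 mm remain. I'll continue slowly until the force rises.

```bash
python3 -m creep '.0005 .0019 0 0 0 0 0;.0005 .0019 0 0 0 0 0;.0003 .001 0 0 0 0 0;0 0 0 0 0 0 0';python3 -m creep '.0003 .001 0 0 0 0 0;.0003 .001 0 0 0 0 0;0 0 0 0 0 0 0'; python3 -m creep '.0003 .001 0 0 0 0 0;.0003 .001 0 0 0 0 0;0 0 0 0 0 0 0'
python3 - <<'E'
from h import *
o=readout.get_obs();p=o['tool_pos'];print(p,loc(p),o['contact_force'])
E
```

```text
time: 3.65
tool_pos: [474.0, -74.3, 98.5]
tcp_rot: [3.138, -0.197, 1.298]
contact_force: [-3.4, -10.6, 6.8]
grip_width: 0.4
finger_force: 6.1
time: 3.9
tool_pos: [474.2, -73.8, 98.6]
tcp_rot: [3.137, -0.194, 1.298]
contact_force: [-10.0, -21.1, 8.8]
grip_width: 0.5
finger_force: 11.5
time: 4.15
tool_pos: [474.3, -73.4, 98.7]
tcp_rot: [3.137, -0.191, 1.299]
contact_force: [-16.1, -29.8, 12.0]
grip_width: 0.6
finger_force: 17.1
[474.34288974 -73.40221473  98.69183532] [   0.6 -163. ] [-16.06992615 -29.82136779  11.96046124]
```

```bash
python3 -m creep '-.004 -.013 0 0 0 0 0;-.006 -.02 0 0 0 0 0;0 0 .04 -.096 .027 0 0;0 0 .04 -.096 .027 0 0;0 0 .04 0 0 0 0;0 0 .04 0 0 0 0;0 0 .04 0 0 0 0;0 0 0 0 0 0 0'
python3 - <<'E'
from h import *
ci=viewer.camera_info("wrist");im=viewer.capture("wrist")
np.save('ci.npy',ci,allow_pickle=True);cv2.imwrite("pics/w2.png",im[:,:,::-1]);o=readout.get_obs();print(o['tool_pos'],o['tcp_rot'],o['contact_force'])
E
```

```text
time: 4.82
tool_pos: [466.8, -101.8, 305.4]
tcp_rot: [3.127, 0.001, 1.297]
contact_force: [1.7, -0.2, 0.2]
grip_width: 0.1
finger_force: 0.0
[ 465.83637304 -101.5658191   301.77996588] [3.13210629e+00 2.27229181e-04 1.29659270e+00] [ 0.36274687  1.01950304 -1.00733662]
```

View pics/w2.png

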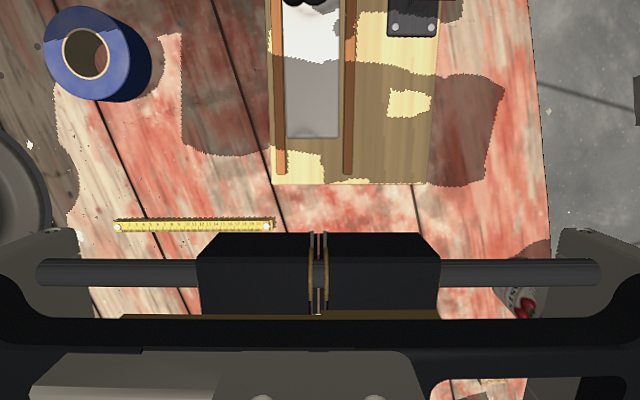

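```bash
python3 - <<'E'
from h import *
ci=np.load('ci.npy',allow_pickle=True).item()
for n,u,v,z in (('sL',286,137,48),('sR',338,138,48),('bL',270,184,18),('bR',428,185,18)): print(n,loc(onz(ci,(u,v),z)))
E
python3 -m creep '.0084 .013 0 0 0 .121 0;.0084 .013 0 0 0 .121 0;.0084 .013 0 0 0 .121 0;.0084 .013 0 0 0 .121 0;.0084 .013 0 0 0 .121 0;.0084 .013 0 0 0 .121 0;.0084 .013 0 0 0 .121 0;.0084 .013 0 0 0 .121 0'
python3 -m creep '.0084 .013 0 0 0 .121 0;.0084 .013 0 0 0 .121 0;.0084 .013 0 0 0 .121 0;.0084 .013 0 0 0 .121 0;.0084 .013 0 0 0 .121 0;0 0 0 0 0 0 0;0 0 0 0 0 0 0'
python3 - <<'E'
from h import *
ci=viewer.camera_info("wrist");im=viewer.capture("wrist")
np.save('ci.npy',ci,allow_pickle=True);cv2.imwrite("pics/w3.png",im[:,:,::-1]);o=readout.get_obs();print(o['tool_pos'],loc(o['tool_pos']),o['tcp_rot'])
print(proj(ci,[[*wor(73,0),145],[*wor(0,0),182],[*wor(110,0),168]]))
E
```

```text
sL [ -30.6 -139.8]
sR [  28.  -140.8]
bL [ -54.9 -199.7]
bR [ 147.3 -201.1]
time: 5.53
tool_pos: [531.3, 3.4, 295.9]
tcp_rot: [-3.14, -0.003, 2.27]
contact_force: [0.6, -0.2, 0.5]
grip_width: 0.6
finger_force: 0.0
time: 6.12
tool_pos: [573.1, 67.8, 295.9]
tcp_rot: [-3.141, -0.003, 2.868]
contact_force: [-0.4, -0.6, -1.1]
grip_width: 0.4
finger_force: 0.0
[572.98095032  67.22242839 296.16934237] [57.2 -0.8] [-3.14102471e+00 -2.31862643e-03  2.86657352e+00]
[[317.96575724 225.43901294]
 [318.09051449 139.64335848]
 [317.78999445 278.43754109]]
```

View pics/w3.png

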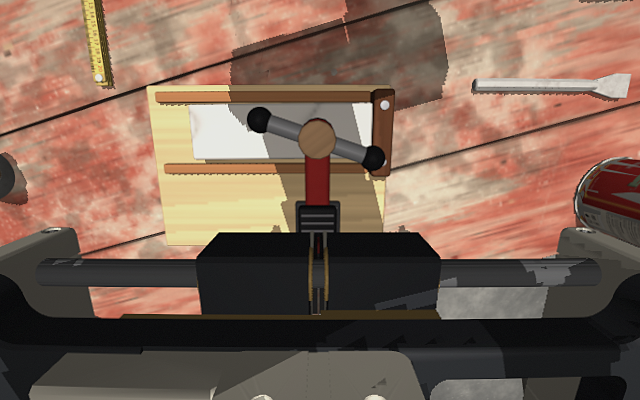

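The strip is home, with its end at y≈-140. The hub shows at (317,139) against a predicted (318,140). Next I'll tilt and lower onto the thumb pad.

```bash
python3 -m creep '.0016 .0004 0 -.0254 -.0898 0 0;0 0 0 -.0254 -.0898 0 0;0 0 0 -.0254 -.0898 0 0;0 0 -.03 0 0 0 0;0 0 -.03 0 0 0 0;0 0 -.011 0 0 0 0;0 0 0 0 0 0 0;0 0 0 0 0 0 0'
python3 - <<'E'
from h import *
o=readout.get_obs();print(o['tool_pos'],loc(o['tool_pos']),o['tcp_rot'],o['contact_force'])
R=Ro.from_euler('xyz',o['tcp_rot']);t=o['tool_pos']+R.apply([0,0,66]);print('tip',t,loc(t))
E
```

```text
time: 6.83
tool_pos: [574.9, 66.8, 226.0]
tcp_rot: [-3.141, 0.279, 2.867]
contact_force: [-0.4, 0.7, 1.2]
grip_width: 0.8
finger_force: 0.0
[574.87074359  66.80895525 226.00076048] [59.1 -0.7] [-3.1407894   0.27870212  2.86670471] [-0.4110596   0.7386301   1.22566651]
tip [592.33178273  61.82937698 162.54750278] [77.3 -0.7]
```

```bash
python3 -m creep '0 0 -.005 0 0 0 0;0 0 -.005 0 0 0 0;0 0 -.004 0 0 0 0;0 0 -.004 0 0 0 0;0 0 -.004 0 0 0 0';python3 -m creep '0 0 -.004 0 0 0 0;0 0 -.004 0 0 0 0;0 0 -.004 0 0 0 0;0 0 -.004 0 0 0 0;0 0 0 0 0 0 0'
python3 - <<'E'
from h import *
o=readout.get_obs();print(o['tool_pos'],loc(o['tool_pos']),o['tcp_rot'],o['contact_force'])
E
```

```text
time: 7.25
tool_pos: [575.4, 67.4, 204.1]
tcp_rot: [-3.141, 0.28, 2.869]
contact_force: [-0.6, 0.3, -0.5]
grip_width: 0.4
finger_force: 0.0
time: 7.67
tool_pos: [575.3, 67.4, 187.5]
tcp_rot: [-3.141, 0.28, 2.869]
contact_force: [1.4, 0.9, 0.7]
grip_width: 0.7
finger_force: 0.8
[575.31325914  67.42495508 187.54302228] [59.4  0. ] [-3.14077816  0.27969306  2.86899876] [1.39585145 0.9318359  0.70378461]
```

```bash
python3 - <<'E'
from h import *
ci=viewer.camera_info("wrist");a=viewer.capture("wrist");np.save('ci.npy',ci,allow_pickle=True)
b=viewer.capture("scene")[150:240,280:370];b=cv2.resize(b,(400,400),interpolation=cv2.INTER_CUBIC)
cv2.imwrite("pics/w4.png",np.hstack([a[:,120:520],b])[:,:,::-1])
print(proj(ci,[[*wor(0,0),182],[*wor(0,0),170],[*wor(0,0),160]]))
E
```

```text
[[316.71447714 158.91238521]
 [316.95607309 143.38360073]
 [317.11928892 132.90259208]]
```

View pics/w4.png

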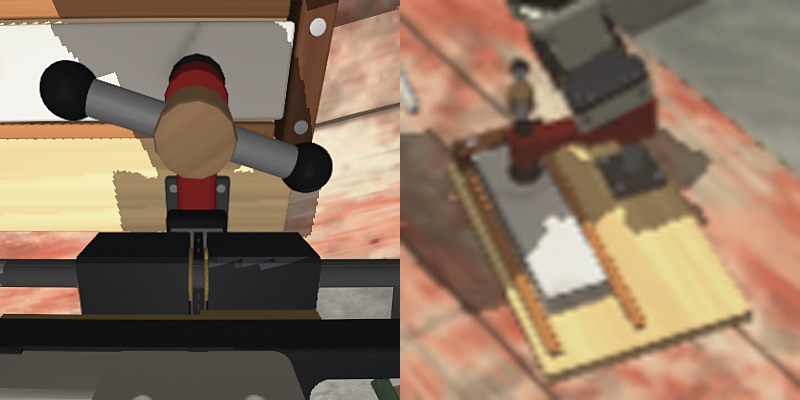

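The hub now appears at about row 130, which is a height of ~159 mm, so the jaw is moving down with the tool. I'll continue in smaller steps.

```bash
python3 -m creep '0 0 -.004 0 0 0 0;0 0 -.004 0 0 0 0';python3 -m creep '0 0 -.003 0 0 0 0;0 0 -.002 0 0 0 0';python3 -m creep '0 0 -.002 0 0 0 0;0 0 -.002 0 0 0 0'
python3 - <<'E'
from h import *
o=readout.get_obs();print(o['tool_pos'],loc(o['tool_pos']),o['tcp_rot'],o['contact_force'])
E
```

```text
time: 7.93
tool_pos: [575.5, 67.4, 180.4]
tcp_rot: [-3.141, 0.281, 2.869]
contact_force: [-0.6, 0.5, 3.6]
grip_width: 0.2
finger_force: 1.9
time: 8.1
tool_pos: [575.4, 67.4, 174.9]
tcp_rot: [-3.141, 0.28, 2.869]
contact_force: [-0.4, -0.0, 4.6]
grip_width: 0.6
finger_force: 1.7
time: 8.27
tool_pos: [575.5, 67.4, 171.2]
tcp_rot: [-3.141, 0.281, 2.869]
contact_force: [0.8, 0.5, 4.9]
grip_width: 0.4
finger_force: 2.7
[575.54442789  67.42807392 171.20178266] [59.6  0.1] [-3.14106411  0.28054041  2.86886773] [0.83152892 0.45832133 4.87441972]
```

```bash
for i in 1 2; do :; done; python3 -m creep '0 0 -.002 0 0 0 0;0 0 -.001 0 0 0 0';python3 -m creep '0 0 -.002 0 0 0 0;0 0 -.001 0 0 0 0';python3 -m creep '0 0 -.001 0 0 0 0;0 0 -.001 0 0 0 0'
```

```text
time: 8.43
tool_pos: [575.8, 67.4, 168.8]
tcp_rot: [-3.141, 0.282, 2.869]
contact_force: [-2.3, -1.4, 7.8]
grip_width: 0.2
finger_force: 4.5
time: 8.6
tool_pos: [576.2, 67.3, 166.4]
tcp_rot: [-3.141, 0.283, 2.869]
contact_force: [-1.3, -0.5, 11.3]
grip_width: 0.3
finger_force: 5.8
time: 8.77
tool_pos: [576.5, 67.3, 164.9]
tcp_rot: [3.142, 0.284, 2.869]
contact_force: [-1.3, -1.2, 11.9]
grip_width: 0.5
finger_force: 6.1
```

```bash
python3 -m creep '0 0 -.001 0 0 0 0;0 0 -.001 0 0 0 0';python3 -m creep '0 0 -.001 0 0 0 0;0 0 0 0 0 0 0';python3 -m creep '0 0 -.001 0 0 0 0;0 0 0 0 0 0 0'
```

```text
time: 8.93
tool_pos: [576.8, 67.2, 163.3]
tcp_rot: [3.141, 0.285, 2.869]
contact_force: [-3.1, -0.6, 16.9]
grip_width: 0.6
finger_force: 8.0
time: 9.1
tool_pos: [576.8, 67.2, 162.6]
tcp_rot: [3.141, 0.285, 2.869]
contact_force: [-2.6, -1.2, 16.2]
grip_width: 0.7
finger_force: 7.9
time: 9.27
tool_pos: [576.9, 67.2, 162.0]
tcp_rot: [3.141, 0.286, 2.869]
contact_force: [-2.9, -1.5, 17.9]
grip_width: 0.6
finger_force: 9.1
```

```bash
python3 -m creep '0 0 -.001 0 0 0 0;0 0 0 0 0 0 0';python3 -m creep '0 0 -.001 0 0 0 0;0 0 0 0 0 0 0'
```

```text
time: 9.43
tool_pos: [576.9, 67.2, 161.3]
tcp_rot: [3.141, 0.286, 2.869]
contact_force: [-5.0, -1.1, 20.9]
grip_width: 0.3
finger_force: 10.3
time: 9.6
tool_pos: [577.0, 67.2, 160.7]
tcp_rot: [3.141, 0.287, 2.869]
contact_force: [-6.3, -1.2, 23.5]
grip_width: 0.4
finger_force: 11.5
```

```bash
python3 -m creep '0 0 .03 0 0 0 0;0 0 .04 0 0 0 0;0 0 .04 .0254 .0898 0 0;0 0 .024 .0254 .0898 0 0;0 0 0 .0254 .0898 0 0;0 0 0 0 0 0 0;0 0 0 0 0 0 0'
python3 - <<'E'
from h import *
ci=viewer.camera_info("wrist");im=viewer.capture("wrist")
np.save('ci.npy',ci,allow_pickle=True)
b=viewer.capture("scene")[150:240,280:370];b=cv2.resize(b,(400,400),interpolation=cv2.INTER_CUBIC)
cv2.imwrite("pics/w5.png",np.hstack([im[:,120:520],b])[:,:,::-1]);o=readout.get_obs();print(o['tool_pos'],loc(o['tool_pos']),o['tcp_rot'],o['contact_force'])
print(proj(ci,[[*wor(73,0),99],[*wor(3,0),140],[*wor(3,0),145],[*wor(0,0),145],[*wor(110,0),168]]))
E
```

```text
time: 10.18
tool_pos: [575.9, 66.7, 282.7]
tcp_rot: [-3.14, 0.016, 2.867]
contact_force: [-0.6, -0.0, -0.6]
grip_width: 0.6
finger_force: 0.0
[574.87083314  67.17556069 282.38389841] [59.  -0.4] [-3.13936972  0.01411135  2.86784022] [0.01426112 0.07895735 0.25220343]
[[318.63408323 207.66139565]
 [318.77668863 134.22617471]
 [318.7696216  134.59217425]
 [318.7497404  130.4113139 ]
 [318.38345133 280.35177827]]
```

View pics/w5.png

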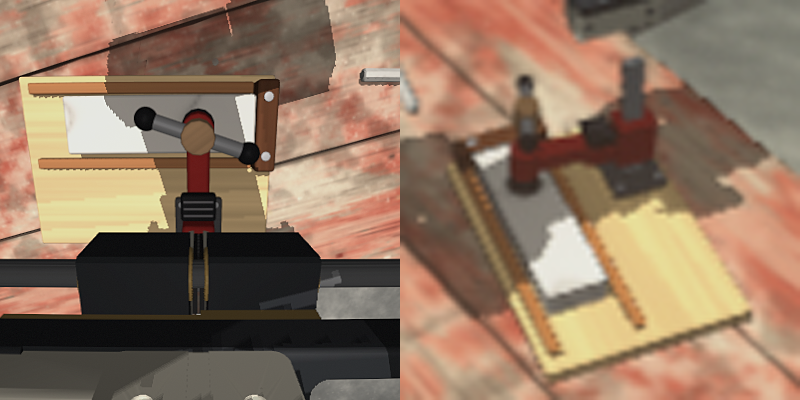

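```bash
python3 - <<'E'
from h import *
ci=np.load('ci.npy',allow_pickle=True).item();cs=viewer.camera_info("scene")
o1,d1=ray(ci,(316.5,135.5));o2,d2=ray(cs,(280+127*90/400-.4,150+102*90/400-.4))
A=np.stack([d1,-d2],1);s=np.linalg.lstsq(A,o2-o1,rcond=None)[0]
p,q=o1+s[0]*d1,o2+s[1]*d2;print(p,q,loc(p),loc(q))
for z in(135,140,145):
    b1=onz(ci,(264.5,118),z);b2=onz(ci,(369,153.5),z);print(z,loc(b1),loc(b2),loc((b1+b2)/2)); e=(b2-b1)[:2];print(np.arctan2(e[1],e[0]),np.linalg.norm(e))
E
```

```text
[520.90665421  81.17712515 152.07397635] [520.85555957  81.20809151 152.0705701 ] [ 3.3 -1.6] [ 3.2 -1.6]
135 [ -8.8 -41.2] [17.9 39.3] [ 4.6 -1. ]
0.9746025615641625 84.85207300725757
140 [ -8.8 -40.4] [17.4 38.5] [ 4.3 -0.9]
0.9746025615641617 83.07793917037367
145 [ -8.8 -39.5] [16.8 37.7] [ 4.  -0.9]
0.9746025615641618 81.30380533348968
```

```bash
python3 -m creep '-.0066 .0018 0 0 0 .1135 60;-.0066 .0018 0 0 0 .1135 60;-.0066 .0018 0 0 0 .1135 60;-.0066 .0018 0 0 0 .1135 60;-.0066 .0018 0 0 0 .1135 60;-.0066 .0018 0 0 0 .1135 60;-.0066 .0018 0 0 0 .1135 60;-.0066 .0018 0 0 0 .1135 60'; python3 -m creep '0 0 0 0 0 .1135 60;0 0 0 0 0 .1135 60;0 0 0 0 0 .1135 60;0 0 -.02 0 0 0 60;0 0 0 0 0 0 60;0 0 0 0 0 0 60'
python3 - <<'E'
from h import *
o=readout.get_obs();print(o['tool_pos'],loc(o['tool_pos']),o['tcp_rot'],o['contact_force'],o['joint_positions'])
E
```

```text
time: 10.95
tool_pos: [521.5, 81.9, 283.1]
tcp_rot: [-3.14, 0.015, -2.501]
contact_force: [0.5, -0.2, 0.1]
grip_width: 49.1
finger_force: 0.0
time: 11.45
tool_pos: [521.6, 81.7, 263.0]
tcp_rot: [3.14, 0.013, -2.167]
contact_force: [0.7, 0.2, 0.4]
grip_width: 55.0
finger_force: 0.0
[521.61894203  81.73063765 262.96703233] [ 3.8 -0.9] [ 3.14028093  0.01342276 -2.16711928] [0.67182807 0.23846078 0.42114332] [ 0.00449756  0.3691158   1.56829664  0.01268635  1.19770113 -2.54536689]
```

```bash
python3 -m creep '0 0 -.03 0 0 0 60;0 0 -.025 0 0 0 60;0 0 -.015 0 0 0 60;0 0 -.008 0 0 0 60;0 0 0 0 0 0 60'; python3 -m creep '0 0 0 0 0 0 0;0 0 0 0 0 0 0;0 0 0 0 0 0 0;0 0 0 0 0 0 0;0 0 0 0 0 0 0;0 0 0 0 0 0 0'
python3 - <<'E'
from h import *
o=readout.get_obs();print(o['tool_pos'],loc(o['tool_pos']),o['tcp_rot'],o['contact_force'],o['moment'],o['grip_width'],o['finger_force'])
E
```

```text
time: 11.87
tool_pos: [522.2, 81.6, 185.1]
tcp_rot: [3.141, 0.014, -2.167]
contact_force: [0.0, 0.3, 0.2]
grip_width: 55.3
finger_force: 0.0
time: 12.37
tool_pos: [522.2, 82.1, 186.6]
tcp_rot: [3.141, 0.016, -2.167]
contact_force: [-3.9, 2.7, 3.3]
grip_width: 25.5
finger_force: 30.0
[522.17261753  82.11967475 186.61524868] [ 4.2 -0.3] [ 3.14067332  0.01561519 -2.16708363] [-3.87406583  2.73691317  3.29441632] [ 0.89781255  0.99264055 -0.02024182] 25.536288061657398 30.000622272491455
```

```bash
python3 -m creep '0 0 0 0 0 -.08 0;0 0 0 0 0 -.08 0;0 0 0 0 0 -.08 0;0 0 0 0 0 -.08 0;0 0 0 0 0 -.08 0;0 0 0 0 0 -.08 0;0 0 0 0 0 -.08 0;0 0 0 0 0 -.08 0'
python3 - <<'E'
from h import *
o=readout.get_obs();print(loc(o['tool_pos']),o['tool_pos'][2],o['tcp_rot'],o['contact_force'],o['moment'],o['grip_width'],o['finger_force'])
ci=viewer.camera_info("wrist");im=viewer.capture("wrist");b=viewer.capture("scene")[150:240,280:370];b=cv2.resize(b,(400,400),interpolation=cv2.INTER_CUBIC)
cv2.imwrite("pics/w6.png",np.hstack([im[:,120:520],b])[:,:,::-1])
E
```

```text
time: 13.03
tool_pos: [522.8, 81.7, 186.9]
tcp_rot: [-3.14, 0.016, -2.81]
contact_force: [-1.3, 1.2, 4.3]
grip_width: 25.7
finger_force: 30.0
[ 4.9 -0.6] 186.85467367893588 [-3.14040161  0.01558142 -2.810285  ] [-1.25997736  1.23158215  4.26959455] [0.1811123  0.54281424 0.05849216] 25.65362887407745 29.998090267181396
```

View pics/w6.png

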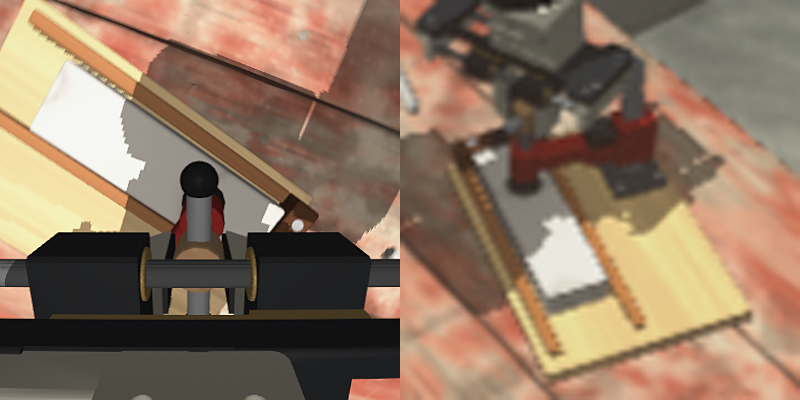

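The grip holds: the cross bar is still aligned with the tool (vertical at col 199), so the handle turns without slip. I'll keep turning.

```bash
python3 -m creep '0 0 0 0 0 -.09 0;0 0 0 0 0 -.09 0;0 0 0 0 0 -.09 0;0 0 0 0 0 -.09 0;0 0 0 0 0 -.09 0;0 0 0 0 0 -.09 0;0 0 0 0 0 -.09 0;0 0 0 0 0 -.09 0'; python3 -m creep '0 0 0 0 0 -.09 0;0 0 0 0 0 -.09 0;0 0 0 0 0 -.09 0;0 0 0 0 0 -.09 0;0 0 0 0 0 -.09 0;0 0 0 0 0 -.09 0;0 0 0 0 0 -.09 0;0 0 0 0 0 -.09 0'
python3 - <<'E'
from h import *
o=readout.get_obs();print(loc(o['tool_pos']),o['tool_pos'][2],o['tcp_rot'],o['contact_force'],o['moment'],o['grip_width'],o['finger_force'])
E
```

```text
time: 13.8
tool_pos: [523.0, 81.0, 186.8]
tcp_rot: [-3.139, 0.016, 2.756]
contact_force: [-1.2, -1.9, 4.9]
grip_width: 25.2
finger_force: 30.0
time: 14.47
tool_pos: [522.4, 80.3, 186.5]
tcp_rot: [-3.138, 0.017, 2.036]
contact_force: [-1.9, -5.1, 4.3]
grip_width: 25.3
finger_force: 30.0
[ 4.9 -2. ] 186.4914401520822 [-3.13767627  0.01719574  2.03584143] [-1.87761994 -5.0955789   4.31758769] [-1.36249338  1.36442839  0.12147243] 25.298335922056797 30.000232458114624
```

```bash
M='import h;o=h.readout.get_obs();print(o["tcp_rot"][2],o["moment"],o["contact_force"])'
python3 -m creep '0 0 0 0 0 -.09 0;0 0 0 0 0 -.09 0;0 0 0 0 0 -.09 0;0 0 0 0 0 -.09 0;0 0 0 0 0 -.09 0;0 0 0 0 0 -.09 0;0 0 0 0 0 -.09 0;0 0 0 0 0 -.09 0';python3 -c "$M"; python3 -m creep '0 0 0 0 0 -.06 0;0 0 0 0 0 -.06 0;0 0 0 0 0 -.06 0;0 0 0 0 0 -.06 0';python3 -c "$M"; python3 -m creep '0 0 0 0 0 -.04 0;0 0 0 0 0 -.04 0';python3 -c "$M"
```

```text
time: 15.13
tool_pos: [521.9, 80.7, 186.3]
tcp_rot: [-3.138, 0.018, 1.315]
contact_force: [-5.3, -3.8, 5.9]
grip_width: 25.7
finger_force: 30.0
1.3153375415975237 [-0.6458042   1.6773564   0.12893022] [-5.31778985 -3.82679993  5.85271085]
time: 15.47
tool_pos: [521.7, 80.9, 186.4]
tcp_rot: [-3.138, 0.018, 1.077]
contact_force: [-5.8, -2.0, 8.1]
grip_width: 25.8
finger_force: 30.0
1.076722422907752 [-0.35931838  1.76637253  0.14876727] [-5.76140878 -1.95110755  8.06881484]
time: 15.63
tool_pos: [521.8, 80.9, 186.5]
tcp_rot: [-3.138, 0.018, 0.998]
contact_force: [-6.1, -1.5, 6.1]
grip_width: 26.0
finger_force: 30.0
0.997937364295507 [-0.30906804  1.67676407  0.44668562] [-6.07712918 -1.54954418  6.14085714]
```

```bash
M='import h;o=h.readout.get_obs();print(o["tcp_rot"][2],o["moment"],o["contact_force"])'
python3 -m creep '0 0 0 0 0 -.04 0;0 0 0 0 0 -.02 0';python3 -c "$M"; python3 -m creep '0 0 0 0 0 0 0;0 0 0 0 0 0 0';python3 -c "$M"
```

```text
time: 15.8
tool_pos: [522.0, 81.2, 186.6]
tcp_rot: [-3.139, 0.018, 0.938]
contact_force: [-4.4, 0.1, 7.1]
grip_width: 26.0
finger_force: 30.0
0.9384806017278873 [-0.2465186   1.5240067   0.63292894] [-4.38255075  0.11355251  7.08465208]
time: 15.97
tool_pos: [522.0, 81.2, 186.5]
tcp_rot: [-3.139, 0.018, 0.941]
contact_force: [-4.1, -1.4, 6.6]
grip_width: 25.9
finger_force: 30.0
0.9405990673851061 [-0.26300951  1.58439729  0.5621809 ] [-4.09173713 -1.42984354  6.56459382]
```

The moment jumped from 0.15 to 0.6 N m, so the handle is at its end stop. I'll release, lift and check.

```bash
python3 -m creep '0 0 0 0 0 0 60;0 0 0 0 0 0 60;0 0 0 0 0 0 60;0 0 0 0 0 0 60;0 0 0 0 0 0 60;0 0 0 0 0 0 60' ; python3 -m creep '0 0 .02 0 0 0 60;0 0 .04 0 0 0 60;.02 -.005 .04 0 0 .12 60;.02 -.005 0 0 0 .12 60;.013 -.005 0 0 0 .12 60;0 0 0 0 0 .12 60;0 0 0 0 0 .12 60;0 0 0 0 0 .12 60'; python3 -m creep '0 0 0 0 0 .12 60;0 0 0 0 0 .12 60;0 0 0 0 0 .12 60;0 0 0 0 0 .12 60;0 0 0 0 0 .12 60;0 0 0 0 0 .12 60;0 0 0 0 0 .12 60;0 0 0 0 0 .12 60'; python3 -m creep '0 0 0 0 0 .12 60;0 0 0 0 0 .12 60;0 0 0 0 0 0 60;0 0 0 0 0 0 60'
python3 - <<'E'
from h import *
ci=viewer.camera_info("wrist");im=viewer.capture("wrist");np.save('ci.npy',ci,allow_pickle=True)
b=viewer.capture("scene")[150:240,280:370];b=cv2.resize(b,(400,400),interpolation=cv2.INTER_CUBIC)
cv2.imwrite("pics/w7.png",np.hstack([im[:,120:520],b])[:,:,::-1]);o=readout.get_obs();print(loc(o['tool_pos']),o['tool_pos'][2],o['tcp_rot'],o['contact_force'])
E
```

```text
time: 16.47
tool_pos: [523.0, 81.5, 186.2]
tcp_rot: [-3.14, 0.016, 0.937]
contact_force: [0.0, 0.1, -0.2]
grip_width: 54.4
finger_force: 0.0
time: 17.13
tool_pos: [574.6, 66.8, 283.0]
tcp_rot: [-3.14, 0.015, 1.662]
contact_force: [0.2, 0.3, 0.1]
grip_width: 54.9
finger_force: 0.0
time: 17.8
tool_pos: [574.5, 66.9, 283.2]
tcp_rot: [-3.14, 0.015, 2.623]
contact_force: [-0.2, 0.1, -0.2]
grip_width: 55.1
finger_force: 0.0
time: 18.13
tool_pos: [574.5, 66.9, 283.3]
tcp_rot: [-3.14, 0.015, 2.853]
contact_force: [0.5, -0.1, -0.4]
grip_width: 55.4
finger_force: 0.0
[58.7 -0.7] 283.2891183399011 [-3.14045372  0.0154632   2.8532533 ] [ 0.88739556  0.58649475 -0.6053862 ]
```

View pics/w7.png

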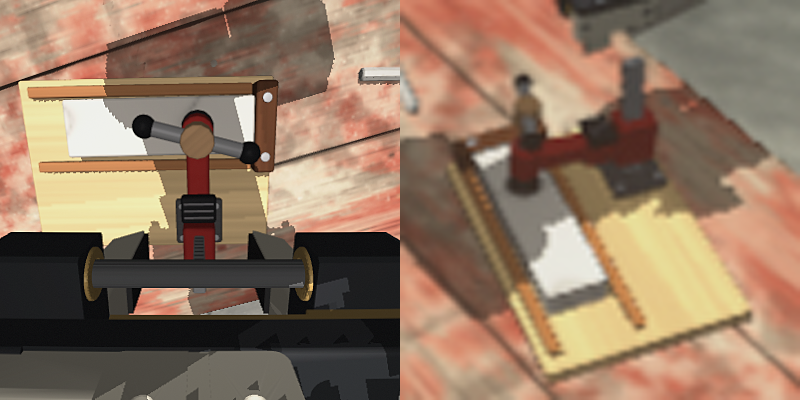

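The balls are at crop (143,126) and (250,153), the jaw is tilted, and the strip still reaches the stop. I'll work out the handle's angle and the strip's end.

```bash
python3 - <<'E'
from h import *
ci=np.load('ci.npy',allow_pickle=True).item()
im=cv2.imread('pics/w7.png')
g=im[:,:,:].max(2); m=((g<45)&(np.arange(800)[None]<400)).astype(np.uint8)
n,l,s,c=cv2.connectedComponentsWithStats(m)
print([(s[i],c[i].round(1)) for i in range(1,n) if 150<s[i,4]<900 and s[i,1]<200])
b1=onz(ci,(263,126),140);b2=onz(ci,(370,153),140);e=loc(b2)-loc(b1)
print(loc(b1),loc(b2),'angle',np.arctan2(e[0],e[1])+np.pi)
print('strip end',loc(onz(ci,(120+64,97),48)),loc(onz(ci,(120+69,155),48)))
E
```

```text
[(array([ 22,   0, 245,  80, 532], dtype=int32), array([147.3,  37.8])), (array([132, 115,  22,  23, 387], dtype=int32), array([142.4, 125.8])), (array([239, 142,  22,  30, 377], dtype=int32), array([250. , 153.6])), (array([176, 194,  46,  29, 815], dtype=int32), array([198.2, 207.7]))]
[ -5.  -41.1] [16.1 39.8] angle 3.3967247246816448
strip end [ -33.1 -137. ] [  26.2 -139.1]
```

```bash
python3 -c "
from plant import order;print(order.close_job())"
```

```text
the job is handed in; nothing more can be done
None
```

I handed the job in at about 18 s of robot time (limit 67 s); the strip is home against the stop, the jaw was pushed down with about 23 N and looks tilted and jammed, and the T-handle is at its end stop (about 3.40 rad).

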